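Hang the rinse basket on the rail carriage and index it over the drip jar

ROBOT

A 6-joint arm with a two-finger parallel gripper is mounted at the origin on a cart in front of the work surface, level with it; the furniture and walls round the work are solid. World frame = base frame: x ahead of the robot, y to its left, z up, the work surface at z = 0. Lengths are in m, angles in rad, forces in N, time in s.
With the tool pointing down it reaches from about 0.35 to 0.975 m from the base axis. Payload 7.1 kg.
Tool frame: the origin (TCP) lies at the very end of the fingers, on their centre line; the grasp point (between the pads) lies 19 mm behind it; z points along the fingers, y is the line along which they close (so a half turn about z gives the same grasp; the last joint's range is limited). The gripper opens to 88 mm and grips with 3 to 60 N. Pads are 20 mm wide; open, the fingers measure 115 mm over their backs; the gripper's body (75 mm by 178 mm) begins 61 mm behind the grasp point.
Start: joints at [-1.295, 0.423, 1.63, -0, 1.089, -0.019], TCP at [0.182, -0.598, 0.223] pointing down, gripper open.
Joint ranges: [-3, 3], [-0.9, 2.11], [0.09, 2.58], [-1.31, 4.45], [0.11, 2.69], [-2.54, 2.54]. Speed limits (rad/s): [2.39, 2.39, 3.01, 3.14, 3.14, 3.14].

INTERFACE

Orientations are given as [roll, pitch, yaw] about the fixed x, y, z axes, in that order (R = Rz(yaw) Ry(pitch) Rx(roll)).
In Python, from workcell import * gives the robot as it stands. Calls block until the motion is done:
- movep(position, orientation): joint-space move of the TCP to a pose.
- move_l(position, speed=0.15, rot=None, force_limit=None): straight line of the TCP; rot=None keeps the orientation; speed is the mean speed in m/s. With force_limit (N) it stops when the force on the tool has changed by that much, and returns True; else False.
- move_j(angles): joint-space move.
- open_gripper() and grasp(f_grip=None): open the fingers fully, or close them until they stop; f_grip is the grip in N (None keeps the last).
- hold(seconds).
- ik(position, orientation): joint angles nearest the present ones, or None.
- capture(name): name is "scene" or "side" or "wrist"; returns the picture (420x560x3 uint8, red, green, blue); there is no depth.
- get_calibration(name): a dict with "fx", "fy", "cx", "cy" (pixels), "R" (3x3) and "t" (3): a world point X has camera coordinates R X + t; the wrist camera has in their place "tool_from_camera" (4x4, takes a point from camera to tool coordinates, whose origin is the TCP and whose axes are the flange's). Camera axes: x right, y down, z forward; pixel columns grow to the right and rows downward; lengths in m; the calibration is good to about 2 mm. The wrist camera is an equidistant fisheye: a pixel r from the principal point sees the ray r / f radians off the axis. A picture is of the moment at which its call begins: read the wrist's pose just before it. get_calibration takes no time and is no camera call.
A pose or a line that the arm cannot do raises Unreachable and nothing moves.
- sign_off(): hands the job in; it is judged then, once.
Trained networks look in the newest picture that a camera, given by its name, has taken for a name from the list of things; names that differ only in an ending like _2 or _b are one class to them, and where a whole thing is asked for, a point or a joint stands for the part that bears it (a point fixed in the world has none). Each returns a list of dicts, best first, with "confidence" (0 to 1); they miss things now and then, are a little off and sometimes report something else, mostly with a low value. They report only what shows in the picture. A call takes as long as a camera call. They do not tell look-alikes from the thing itself.
- recognise(name, camera): "rect" ([left, top, right, bottom] in pixels, round what is visible of it).
- regions_of(name, camera): "region" (420x560 bool, what is visible of it) and "rect" ([left, top, right, bottom] in pixels, round what is visible of it).
Readings, each from a call of its own:
- current_time(): time.
- current_q(): joint angles.
- current_joint_velocities(): joint speeds.
- current_joint_torque(): joint torques, N m.
- current_tcp_pos(): TCP position.
- current_ee_rot(): TCP orientation.
- current_wrist_force(): force on the tool from outside, world axes, zero at the start.
- current_ft_torque(): the same for the moment, N m.
- current_finger_gap(): finger opening in m.
- current_grasp_force(): force on a finger pad.
Only numpy, scipy, OpenCV 4.12 (cv2) and the standard library are available. Lean on these libraries where they do the work, as an engineer would, in place of code of your own. Each camera call takes 0.05 s, during which the arm holds its last target. There are 200 camera calls.

TASK

Hang the small wire rinse basket by its bail on the carriage's hook, let go of it, then take the carriage by its knob and slide it along the rail until its spring ball clicks into the notch of the index block, which puts the basket above the drip jar. Do not run on past the notch, and do not knock over or shove the jar, the dish or the two objectives. Finish while still holding the knob, with the carriage resting in the notch.

Things in the scene. Friction and masses are not known exactly. Their poses are not given: they have to be found in the camera images.
- basket: Loose square wire basket, 44x44x38 mm, 65-125 g. Origin: centre of underside, z up. A closed bail (5 mm wire) stands on it in its y-z plane: 40 mm clear along y, open from the rim (z 38 mm) to its peak. On the peak a grey grip tab, 20 mm along x, 12 mm along y, z 90-124 mm: grip it from above, fingers closing along y, fingertips not below z 90 mm.
- bail_top (a point): Underside of the bail's peak, 86.5 mm above the basket's origin; rests on the hook's upper side when hung. The hook enters the bail along the basket's x axis (either way round); the peaked bail centres itself on it.
- rail_stand: Fixed stand, 370 mm long along its y, about 180 mm high: grey foot and two end posts carrying an aluminium rail along its y; in front (-x) a flat steel drip tray, 6 mm thick with a 10 mm lip, reaching 97 mm from the rail. Origin: on the table below the rail's middle; z up; x points away from the robot (yaw within 0.2 rad).
- carriage: Aluminium carriage on the rail, 50 mm along it, 40 mm across, top at z 205 mm; knob on top, hook in front (-x), spring plunger behind (+x). Origin: at table level below its centre; axes as the stand's. Starts near the stand's +y end (robot's left), slides up to 240 mm towards the stand's -y; dry friction about 1.5 N.
- knob (a point): On the axis of the carriage's black knob at z 226 mm: upright cylinder, 20 mm diameter, z 210-240 mm. Grip it from above, fingers closing along the rail, fingertips above the carriage's top (z 205 mm).
- hook_seat (a point): Lowest place of the hook, upper side of its 6 mm rod (z 198 mm), 55 mm in front of the carriage's centre. The hook points to the carriage's -x; its upturned tip is 77 mm in front, up to z 214 mm. Pass the bail's peak above the tip with the basket's rim below z 190 mm, moving along the carriage's +x, then lower it on the seat.
- plunger (a point): Axis of the carriage's spring plunger at the ball's height (z 172 mm), 42 mm behind the carriage's centre. The 8 mm ball rides over the index block's ridges: about 12 N along the rail (friction included) to cross one, then the spring draws the carriage to the notch's middle. Leaving the notch takes as much.
- notch (a point): Middle of the notch (axes as the stand's) on top of the index block: dark block, 36 mm along the rail, on the thin bar behind the rail, with two round steel ridges 14 mm apart; the notch is between. Clamped elsewhere each time, 80 mm or more to the -y of the carriage's start. Carriage is indexed when the plunger point is here in plan.
- drip_jar: Loose open glass jar, 68 mm diameter, 85 mm high, 250 g, standing on the drip tray (6 mm up) below where the hook is when the carriage is at the notch. Origin: centre of its underside. The hanging basket's underside is about 112 mm above the table, clear over the jar.
- objective_a: Bystander: microscope objective standing upright on the table at the right, 26 mm diameter, 48 mm high. Origin: centre of its underside.
- objective_b: Bystander: another such objective, 26 mm diameter, 48 mm high. Origin: centre of its underside.
- small_dish: Bystander: lidded petri dish, 55 mm diameter, 14 mm high, lying on the table at the near left. Origin: centre of its underside.
Not all that is in view belongs to the job. What is shaped like the basket but blue is not meant.

How it is judged:
On the way, in this order (a step that is already met when the one before it is completed fails the run):
1. the basket hangs by its bail on the carriage's hook, let go, with the carriage still away from the notch (distance between bail_top and hook_seat below 0.012 m and height (world z) of basket above 0.1 m and contact force between the fingers and basket below 0.05 N and contact force between basket and carriage above 0.2 N and horizontal distance between plunger and notch above 0.03 m), for 0.2 s.
2. the carriage is in the notch, held by its knob (horizontal distance between plunger and notch below 0.003 m and contact force between the fingers and carriage above 0.5 N), for 0.2 s.
At the end, for the whole second after the job is handed in: Plunger within 3 mm of the notch in plan, at rest, fingers still holding the carriage (over 0.5 N); the basket, not touched by the fingers, hangs on the hook (apex within 12 mm of the seat, underside over 100 mm up, within 0.35 rad of upright), centred within 40 mm over the jar (all of step 2 and linear speed of carriage below 0.01 m/s and contact force between the fingers and basket below 0.05 N and distance between bail_top and hook_seat below 0.012 m and height (world z) of basket above 0.1 m and angle between basket's own z axis and vertical below 0.35 rad and horizontal distance between basket and drip_jar below 0.04 m); the arm keeps its last pose, push and grip.
It fails at once if the carriage is run past the notch (by more than 15 mm) (y of plunger in the frame of notch below -0.015 m).
It fails at once if the jar is shoved over 25 mm or tipped (distance of drip_jar from where it was at the start of the episode above 0.025 m or angle between drip_jar's own z axis and vertical above 0.4 rad).
It fails at once if a bystander is shoved over 30 mm or tipped (distance of any of objective_a, objective_b, small_dish from where it was at the start of the episode above 0.03 m or angle between any of objective_a, objective_b, small_dish's own z axis and vertical above 0.5 rad).
It also fails if it takes over 54 s, if anything falls off the work surface, if the arm or the gripper's body presses on something with over 40 N, if the wrist force passes 120 N, or if a joint passes its speed limit or range.

## Working session

There is one attempt and no reset: what is moved stays moved. The work goes in short steps, each a Python script; the robot and the scene stay as the last script left them, time stands still between calls to the robot, and variables do not carry over. Pictures are saved under pics/ and viewed, at most 13 in all, crops included, and the job is handed in when it is done.

```bash
mkdir -p pics; ls; python3 - <<'E'
from workcell import *
import cv2,numpy as np
for n in("scene","side"):
    cv2.imwrite(f"pics/{n}0.png",capture(n)[:,:,::-1])
    c=get_calibration(n);print(n,c['fx'],c['cx'],c['cy'],np.round(c['R'],3).tolist(),np.round(c['t'],3))
    for o in("basket","knob","carriage","notch","drip_jar","objective_a","small_dish","hook_seat","plunger","rail_stand"):
        try: print(o,[(np.round(d['rect']).tolist(),round(d['confidence'],2)) for d in recognise(o,n)])
        except Exception as e: print(o,e)
print(get_calibration("wrist"),current_time())
E
```

```text
pics
scene 519.7930028847428 289.29889900148504 209.97450625154164 [[-0.597, -0.802, 0.017], [-0.503, 0.359, -0.786], [0.624, -0.478, -0.618]] [0.332 0.378 0.874]
basket [([296.0, 252.0, 318.0, 306.0], 0.86), ([345.0, 247.0, 369.0, 299.0], 0.69), ([136.0, 235.0, 166.0, 288.0], 0.63)]
knob [([186.0, 171.0, 222.0, 215.0], 0.73)]
carriage [([184.0, 172.0, 215.0, 214.0], 0.7)]
notch [([247.0, 163.0, 265.0, 178.0], 0.57)]
drip_jar [([263.0, 206.0, 294.0, 254.0], 0.91)]
objective_a [([385.0, 207.0, 397.0, 224.0], 0.7), ([406.0, 222.0, 415.0, 240.0], 0.47)]
small_dish [([270.0, 317.0, 303.0, 343.0], 0.61)]
hook_seat [([187.0, 171.0, 221.0, 214.0], 0.95), ([273.0, 315.0, 300.0, 342.0], 0.58)]
plunger []
rail_stand [([163.0, 144.0, 322.0, 278.0], 0.57)]
side 440.01469353420606 274.48047464323184 214.3893555575805 [[0.664, -0.747, -0.008], [-0.36, -0.311, -0.88], [0.655, 0.587, -0.475]] [-0.36   0.335  0.875]
basket [([221.0, 239.0, 241.0, 282.0], 0.63), ([222.0, 186.0, 237.0, 221.0], 0.61), ([231.0, 257.0, 254.0, 308.0], 0.55)]
knob [([245.0, 162.0, 276.0, 191.0], 0.89)]
carriage [([236.0, 16
[... 324 characters left out ...]
], 0.63)]
hook_seat [([344.0, 300.0, 352.0, 323.0], 0.66), ([237.0, 158.0, 268.0, 191.0], 0.55)]
plunger [([245.0, 164.0, 267.0, 192.0], 0.98), ([341.0, 300.0, 353.0, 323.0], 0.43)]
rail_stand [([238.0, 160.0, 347.0, 279.0], 0.69)]
{'fx': 325.19226210127806, 'fy': 325.19226210127806, 'cx': 272.2665532695531, 'cy': 210.9295046780203, 'tool_from_camera': array([[-6.65092025e-04, -9.70452253e-01, -2.41292318e-01,
         6.48545817e-02],
       [ 9.99999542e-01, -4.79242504e-04, -8.28910567e-04,
         4.63504124e-04],
       [ 6.88780593e-04, -2.41292759e-01,  9.70452127e-01,
        -1.62152356e-01],
       [ 0.00000000e+00,  0.00000000e+00,  0.00000000e+00,
         1.00000000e+00]])} 1.1
```

View pics/scene0.png

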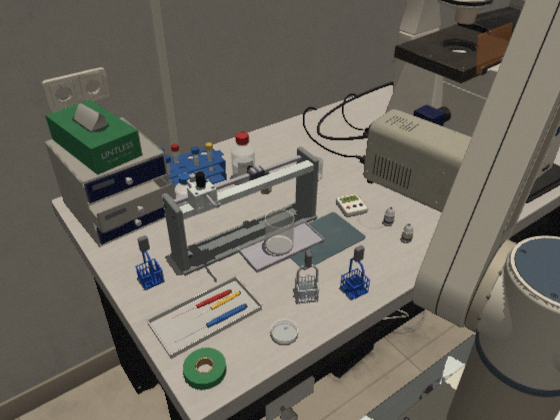

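View pics/side0.png

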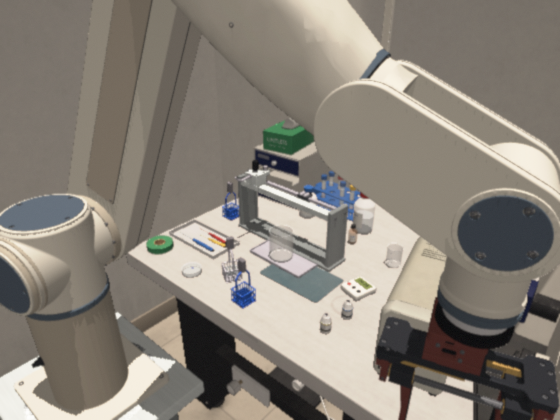

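The scene view shows the grey wire basket at (307,279) and blue look-alikes at (149,265) and (355,275). The knob is at (200,180), the notch block near (257,171) and the jar at (278,235). In the side view the grey basket is at (231,262), with the blue ones at (243,285) and (230,203). The grey one is the basket I want.

```bash
cat > h.py <<'E'
from workcell import *
import cv2,numpy as np
from scipy.spatial.transform import Rotation as Ro
def ray(cam,uv,pose=None):
    c=get_calibration(cam)
    if cam!="wrist":
        d=c['R'].T@np.array([(uv[0]-c['cx'])/c['fx'],(uv[1]-c['cy'])/c['fy'],1]); return -c['R'].T@c['t'],d/np.linalg.norm(d)
    p,r=pose; x=np.array([(uv[0]-c['cx'])/c['fx'],(uv[1]-c['cy'])/c['fy']]);th=np.linalg.norm(x)
    d=np.r_[x/th*np.sin(th),np.cos(th)];T=c['tool_from_camera'];R=Ro.from_euler('xyz',r).as_matrix()
    return R@T[:3,3]+p,R@T[:3,:3]@d
def atz(cam,uv,z,pose=None):
    o,d=ray(cam,uv,pose);return o+d*(z-o[2])/d[2]
def tri(rays):
    A=sum(np.eye(3)-np.outer(d,d) for o,d in rays);b=sum((np.eye(3)-np.outer(d,d))@o for o,d in rays)
    X=np.linalg.solve(A,b);return X,[round(float(np.linalg.norm(np.cross(X-o,d))),4) for o,d in rays]
def proj(cam,X,pose=None):
    c=get_calibration(cam);X=np.asarray(X,float)
    if cam!="wrist":
        q=c['R']@X+c['t'];return np.array([c['fx']*q[0]/q[2]+c['cx'],c['fy']*q[1]/q[2]+c['cy']])
    p,r=pose;T=c['tool_from_camera'];R=Ro.from_euler('xyz',r).as_matrix()
    q=T[:3,:3].T@(R.T@(X-p)-T[:3,3]);th=np.arctan2(np.hypot(q[0],q[1]),q[2]);u=q[:2]/np.hypot(q[0],q[1])
    return u*th*c['fx']+np.array([c['cx'],c['cy']])
def wshot(f):
    pose=(np.array(current_tcp_pos()),np.array(current_ee_rot()));im=capture("wrist")
    cv2.imwrite(f"pics/{f}.png",im[:,:,::-1]);np.savez(f"pics/{f}.npz",p=pose[0],r=pose[1]);return im,pose
def pose_of(f):
    d=np.load(f"pics/{f}.npz");return d['p'],d['r']
E
python3 - <<'E'
from h import *
for n,a,b in [("basket tab top",(308,252),(230,239)),("knob top",(200,175),(256,163)),("notch",(257,170),(305,196)),("jar mid",(278,235),(282,244))]:
    print(n,*[np.round(v,3) for v in tri([ray("scene",a),ray("side",b)])])
print("basket foot",atz("scene",(307,300),0),atz("side",(232,280),0))
print("dish",atz("scene",(285,331),.007)," obj",atz("scene",(407,231),.024),atz("scene",(390,216),.024))
print("postL",atz("scene",(176,262),0.0),"postR",atz("scene",(308,222),0))
print("knobz",atz("scene",(200,181),.226),atz("side",(256,167),.226))
print(current_ee_rot())
a=cv2.imread("pics/scene0.png")[150:320,130:380];b=cv2.imread("pics/side0.png")[150:310,180:380]
A=cv2.resize(a,None,fx=2,fy=2,interpolation=2)
B=cv2.resize(b,None,fx=1.4,fy=1.4,interpolation=2)
o=np.zeros((600,500,3),np.uint8);o[:340]=A;o[345:345+B.shape[0],:B.shape[1]]=B;o=o[:575]
cv2.imwrite("pics/c0.png",o)
E
```

```text
basket tab top [0.429 0.049 0.119] [0.002 0.002]
knob top [0.647 0.163 0.23 ] [0.001 0.001]
notch [0.679 0.003 0.163] [0.001 0.001]
jar mid [0.586 0.012 0.04 ] [0.002 0.002]
basket foot [0.41315282 0.05906182 0.        ] [0.41483113 0.0377153  0.        ]
dish [0.36985553 0.14892424 0.007     ]  obj [ 0.42885223 -0.25827415  0.024     ] [ 0.49375245 -0.26632832  0.024     ]
postL [6.79027581e-01 2.30775835e-01 1.11022302e-16] postR [ 0.61643697 -0.10413107  0.        ]
knobz [0.63528044 0.17007374 0.226     ] [0.63125183 0.14800298 0.226     ]
[-3.14157004e+00 -1.04830313e-06  2.94811865e-01]
```

View pics/c0.png

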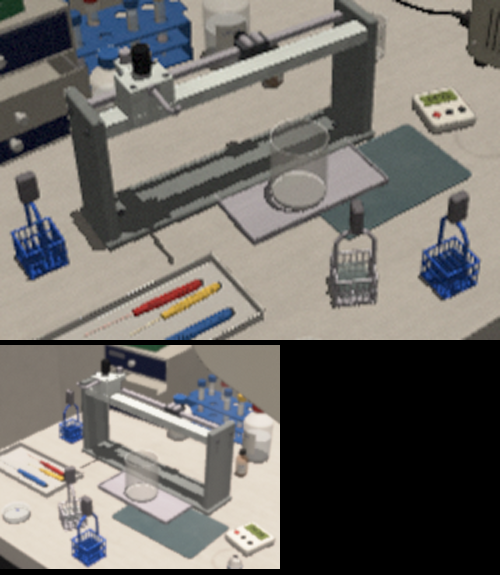

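The crop confirms that the grey basket is the only uncoloured one. The knob is at about (200,178) in the scene view and the index block at about (257,171). Next I'll look from above with the wrist camera.

```bash
python3 - <<'E'
from h import *
p=current_tcp_pos();move_l([p[0],p[1],0.34])
movep([0.46,0.07,0.34],[np.pi,0,0])
im,pose=wshot("w1")
for o in("basket","knob","carriage","notch","drip_jar","rail_stand","hook_seat"):
    print(o,[(np.round(d['rect']).tolist(),round(d['confidence'],2)) for d in recognise(o,"wrist")])
print(pose,current_q(),current_time())
for n,X in dict(tab=(.429,.049,.124),knob=(.645,.163,.24),notch=(.679,.003,.163)).items(): print(n,proj("wrist",X,pose))
cv2.imwrite("pics/w1b.png",cv2.resize(im[:,:,::-1],(800,600),interpolation=cv2.INTER_CUBIC))
E
```

```text
basket [([267.0, 180.0, 304.0, 219.0], 0.79), ([86.0, 32.0, 144.0, 70.0], 0.75), ([326.0, 209.0, 362.0, 251.0], 0.58)]
knob [([148.0, 3.0, 208.0, 94.0], 0.56)]
carriage [([148.0, 2.0, 211.0, 92.0], 0.76), ([459.0, 152.0, 484.0, 166.0], 0.5)]
notch [([315.0, 0.0, 347.0, 12.0], 0.54), ([146.0, 1.0, 208.0, 92.0], 0.52)]
drip_jar [([288.0, 62.0, 346.0, 118.0], 0.92)]
rail_stand [([120.0, 0.0, 455.0, 126.0], 0.6), ([452.0, 193.0, 473.0, 211.0], 0.48)]
hook_seat [([462.0, 151.0, 486.0, 168.0], 0.69), ([146.0, 0.0, 211.0, 94.0], 0.6)]
(array([0.46019204, 0.069529  , 0.33998152]), array([ 3.14147862e+00, -1.87593284e-05, -7.06443025e-04])) [1.25126688e-01 5.11298611e-02 1.83751625e+00 2.89473442e-05
 1.25305346e+00 1.69621485e+00] 4.9917
tab [289.10291275 212.61647278]
knob [1.61676741e+02 1.51420501e-01]
notch [333.63679454  -4.54560759]
```

View pics/w1b.png

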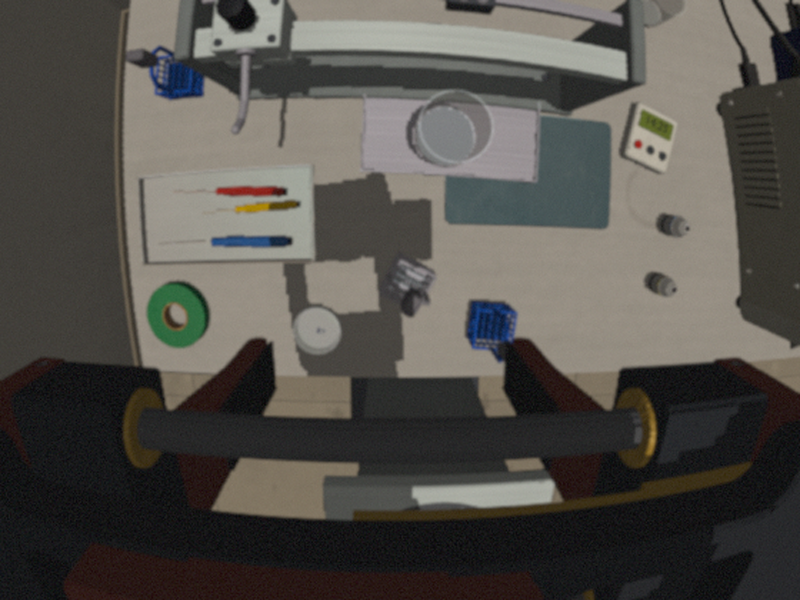

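The wrist picture shows the grey basket at (287,195) with its tab top at about (292,210). The blue look-alikes are at (345,228) and (125,50). The carriage's hook is visible at (171,70) and the jar at (317,90). I'll move closer to get the basket's yaw.

```bash
python3 - <<'E'
from h import *
movep([0.43,0.05,0.23],[np.pi,0,0])
im,pose=wshot("w2")
u=proj("wrist",(.425,.049,.09),pose).astype(int);print(u,pose)
for d in regions_of("basket","wrist"): print(np.round(d['rect']),d['confidence'])
y0=max(u[1]-75,0);x0=max(u[0]-90,0);print(x0,y0)
c=im[y0:y0+150,x0:x0+200,::-1];cv2.imwrite("pics/w2c.png",cv2.resize(c,None,fx=4,fy=4,interpolation=cv2.INTER_CUBIC))
E
```

```text
[273 206] (array([0.43089848, 0.05009871, 0.23072306]), array([-3.14146662e+00, -7.49557218e-04, -2.72495437e-04]))
[327. 208. 373. 260.] 0.93
[ 30.   2. 101.  43.] 0.73
183 131
```

View pics/w2c.png

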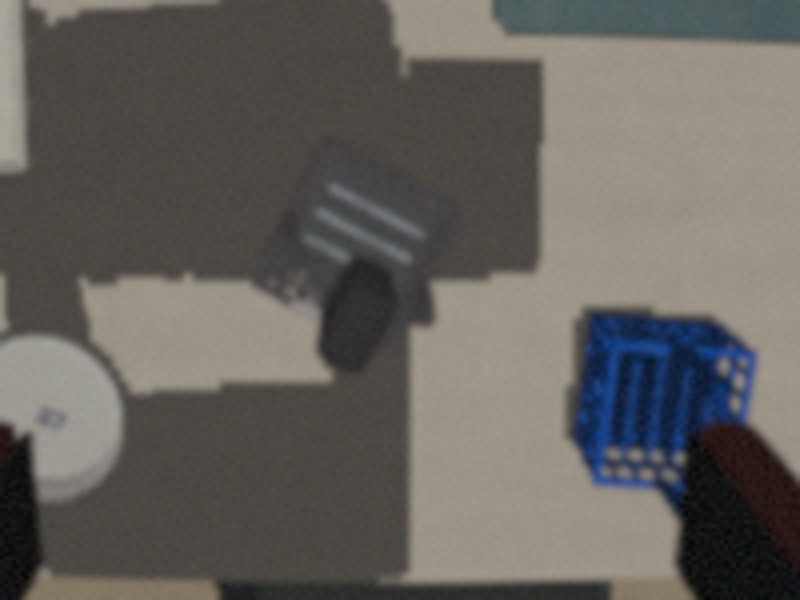

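In the crop the grey basket is turned: its base slats run from (330,187) to (425,238), and the tab spans (368,265) to (345,370). I'll fit a wireframe model and overlay it.

```bash
cat > fit.py <<'E'
from h import *
def draw(f,out,bx,by,yaw,win,s=4):
    pose=pose_of(f);im=cv2.imread(f"pics/{f}.png");x0,y0,w,h=win
    o=cv2.resize(im[y0:y0+h,x0:x0+w],None,fx=s,fy=s,interpolation=cv2.INTER_CUBIC)
    c,sn=np.cos(yaw),np.sin(yaw)
    P=lambda x,y,z:tuple(int(v) for v in ((proj("wrist",(bx+c*x-sn*y,by+sn*x+c*y,z),pose)-[x0,y0]+.5)*s))
    def poly(pts,col):
        for a,b in zip(pts,pts[1:]): cv2.line(o,P(*a),P(*b),col,1)
    sq=lambda a,b,z:[(a,b,z),(-a,b,z),(-a,-b,z),(a,-b,z),(a,b,z)]
    poly(sq(.022,.022,0),(0,0,255));poly(sq(.022,.022,.038),(0,255,0))
    poly(sq(.01,.006,.09),(255,255,0));poly(sq(.01,.006,.124),(0,255,255))
    poly([(0,-.022,.038),(0,-.022,.065),(0,0,.088),(0,.022,.065),(0,.022,.038)],(255,0,255))
    cv2.imwrite(out,o)
if __name__=="__main__":
    pose=pose_of("w2");cr=lambda x,y:(183+x/4,131+y/4)
    for n,p,z in [("topcorner",(325,140),0),("rightcorner",(460,205),0),("tabtop",(350,340),.124),("sl1",(330,187),.002),("sl2",(425,238),.002)]: print(n,atz("wrist",cr(*p),z,pose))
    im=cv2.imread("pics/w2.png");dk=(im.max(2)<52).astype(np.uint8)
    n,l,st,ce=cv2.connectedComponentsWithStats(dk[190:226,255:288]);print(st[1:],ce[1:])
    a,b,c=atz("wrist",cr(325,140),0,pose),atz("wrist",cr(460,205),0,pose),atz("wrist",cr(350,335),.124,pose)
    t=np.radians(-28);m=(a+b)/2-.022*np.array([np.cos(t),np.sin(t),0]);print(m,c)
    draw("w2","pics/w2o.png",.5*(m[0]+c[0]),.5*(m[1]+c[1]),t,(223,151,130,90),6)
E
python3 fit.py
```

```text
topcorner [0.45440868 0.05949749 0.        ]
rightcorner [0.43446335 0.0183128  0.        ]
tabtop [0.42461688 0.05122437 0.124     ]
sl1 [0.44026985 0.05800111 0.002     ]
sl2 [0.42453157 0.02905574 0.002     ]
[[  9   6  18  28 305]] [[16.9704918  18.54754098]]
[0.42501117 0.04923352 0.        ] [0.42572192 0.05122183 0.124     ]
```

View pics/w2o.png

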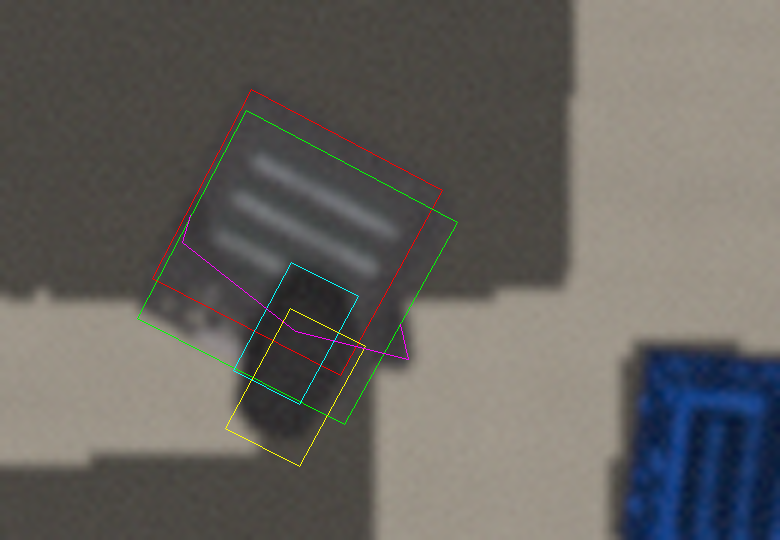

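```bash
python3 - <<'E'
from h import *
X,e=tri([ray("scene",(358.5,254)),ray("side",(242,264))]);print(X,e)
t=np.radians(-28);d=X[:2]-[.4265,.0495];print("along x,y of basket",d@[np.cos(t),np.sin(t)],d@[-np.sin(t),np.cos(t)])
# rail geometry from w1 : big/1.42857
p=pose_of("w1");w=lambda x,y,z:np.round(atz("wrist",(x/1.42857,y/1.42857),z,p),4)
print("hooktip",w(237,128,.214),"rail front edge L,R",w(293,62,.18),w(625,82,.18),"jar top centre",w(455,128,.091),"knobtop",w(235,8,.24))
print("tray corners z6",w(365,97,.016),w(537,100,.016),w(362,168,.016),w(533,180,.016))
E
```

```text
[ 0.37845807 -0.04228264  0.10585213] [0.0012, 0.0012]
along x,y of basket 0.0006708335358157694 -0.10359358076609479
hooktip [0.5667 0.1652 0.214 ] rail front edge L,R [0.6174 0.1359 0.18  ] [ 0.6145 -0.1082  0.18  ] jar top centre [0.5796 0.0111 0.091 ] knobtop [0.6392 0.1601 0.24  ]
tray corners z6 [0.6219 0.0938 0.016 ] [ 0.6256 -0.0891  0.016 ] [0.5464 0.097  0.016 ] [ 0.5376 -0.0847  0.016 ]
```

```bash
python3 - <<'E'
from h import *
move_l([0.45,0.06,0.34],speed=.25);movep([0.60,0.10,0.34],[np.pi,0,-.05])
im,pose=wshot("w3");print(pose,current_time())
for n,X in dict(knob=(.645,.163,.24),notch=(.679,.003,.163)).items(): print(n,proj("wrist",X,pose))
for o in("knob","notch"): print(o,[(np.round(d['rect']).tolist(),round(d['confidence'],2)) for d in recognise(o,"wrist")])
cv2.imwrite("pics/w3c.png",cv2.resize(im[0:300,100:500,::-1],(800,600),interpolation=cv2.INTER_CUBIC))
E
```

```text
(array([0.5983299 , 0.09962065, 0.33804042]), array([ 3.14065095,  0.00420885, -0.04974965])) 6.9417
knob [191.11991136 159.18215825]
notch [360.04456351 113.62651424]
knob [([470.0, 218.0, 494.0, 235.0], 0.75), ([173.0, 103.0, 234.0, 243.0], 0.72)]
notch [([338.0, 86.0, 376.0, 127.0], 0.86), ([171.0, 99.0, 235.0, 242.0], 0.75)]
```

View pics/w3c.png

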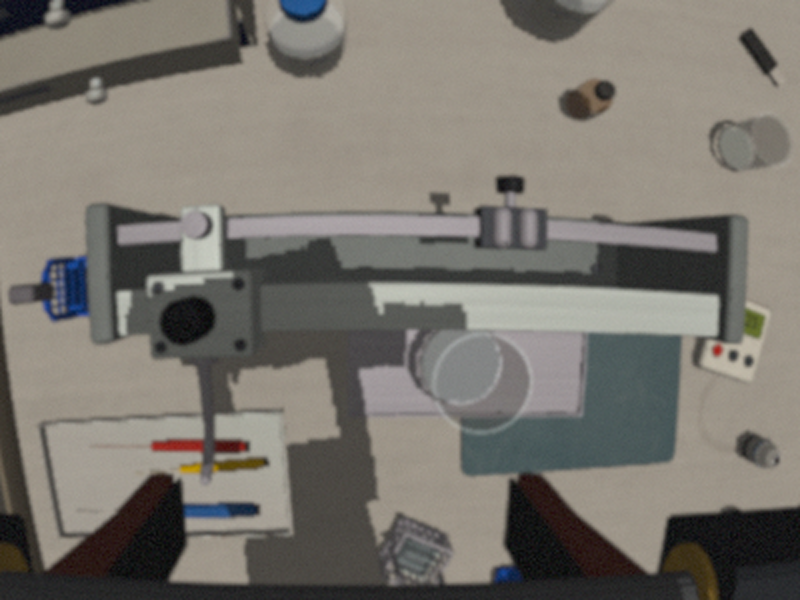

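Doubling the crop coordinates, the picture shows the knob top at (178,320) and the carriage plate's corners near (150,280), (255,275), (258,353) and (152,357). The hook tip is at (206,478). The ridges are at (502,228) and (528,228), so the notch is at (515,228), with the jar below it.

```bash
python3 - <<'E'
from h import *
p=pose_of("w3");w=lambda x,y,z:atz("wrist",(100+x/2,y/2),z,p)
C=[w(150,280,.205),w(255,275,.205),w(258,353,.205),w(152,357,.205)]
pl=lambda n,v:print(n,np.round(v,4))
pl("plate",np.mean(C,0));print([round(float(np.linalg.norm(C[i]-C[i-1])),4) for i in range(4)])
pl("knob",w(178,320,.24));pl("tip",w(206,478,.212));pl("notch",w(515,228,.168));pl("r1",w(502,228,.17));pl("r2",w(528,228,.17))
pl("plunger",w(197,222,.2))
L=w(120,236,.166);R=w(717,242,.166);pl("bar L",L);pl("bar R",R);print("yaw bar",np.arctan2(-(L-R)[0],(L-R)[1]))
L=w(118,332,.18);R=w(718,335,.18);pl("railfront L",L);pl("R",R);print("yaw",np.arctan2(-(L-R)[0],(L-R)[1]))
for a,b in((C[0],C[1]),(C[3],C[2])): d=a-b;print("plate yaw",np.arctan2(-d[0],d[1]))
print("knob from scene/side:",atz("scene",(200,176),.24),atz("side",(256,163),.24))
E
```

```text
plate [0.6427 0.1622 0.205 ]
[0.0363, 0.0497, 0.0359, 0.051]
knob [0.6445 0.1649 0.24  ]
tip [0.5669 0.1666 0.212 ]
notch [0.6784 0.0071 0.168 ]
r1 [0.6783 0.0146 0.17  ]
r2 [0.6783 0.0007 0.17  ]
plunger [0.6867 0.1629 0.2   ]
bar L [0.6864 0.2132 0.166 ]
bar R [ 0.6741 -0.1168  0.166 ]
yaw bar -0.03704125371512813
railfront L [0.6364 0.2137 0.18  ]
R [ 0.6222 -0.1095  0.18  ]
yaw -0.04407242940704072
plate yaw -0.03596211075949373
plate yaw -0.028199647748331357
knob from scene/side: [0.63227282 0.170321   0.24      ] [0.62846957 0.14480299 0.24      ]
```

```bash
python3 - <<'E'
from h import *
movep([0.4265,0.0495,0.20],[np.pi,0,-.489])
move_l([0.4265,0.0495,0.0935],speed=.1,force_limit=15)
grasp(20);print(current_finger_gap(),current_grasp_force(),current_tcp_pos(),current_ee_rot())
hold(.2);move_l([0.4265,0.0495,0.24],speed=.15);print(current_finger_gap(),current_wrist_force(),current_time())
E
```

```text
0.011587616855451477 19.998731017112732 [0.42635582 0.04948739 0.0934189 ] [ 3.14142051e+00  2.54087685e-04 -4.88992119e-01]
0.012015226099612407 [-0.01111593 -0.0492242  -0.27865561] 11.6417
```

```bash
python3 - <<'E'
from h import *
movep([0.509,0.169,0.237],[np.pi,0,-.04]);hold(.2)
print(current_tcp_pos(),current_finger_gap(),current_wrist_force(),current_time())
im,p=wshot("w4");a=capture("scene")
u=proj("scene",(.55,.167,.19)).astype(int);print(u)
A=cv2.resize(a[u[1]-65:u[1]+65,u[0]-65:u[0]+65],(520,520),interpolation=2)
cv2.imwrite("pics/c4.png",A[:,:,::-1])
E
```

```text
[0.50844144 0.16802591 0.23689096] 0.012015382686732154 [ 0.14507998 -0.75174443 -1.25166021] 12.475
[224 215]
```

View pics/c4.png

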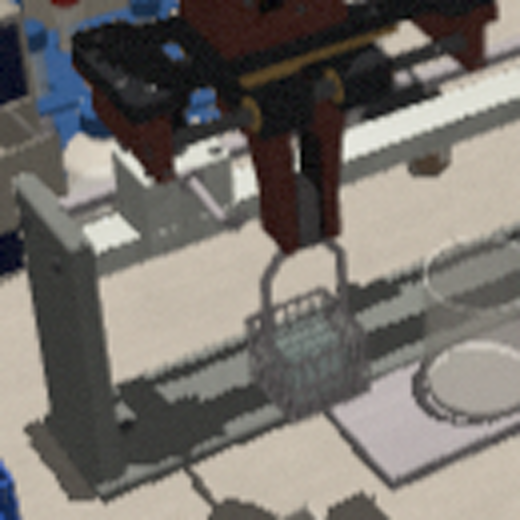

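The basket hangs from the fingers at (300,350) in the crop, with the hook clear at (215,195). I'll hang it now.

```bash
python3 - <<'E'
from h import *
print("hit",move_l([0.5885,0.1657,0.237],speed=.08,force_limit=6),current_tcp_pos())
hold(.2)
print("seat",move_l([0.5885,0.1657,0.200],speed=.03,force_limit=2.5),current_tcp_pos(),current_wrist_force(),current_time())
E
```

```text
hit False [0.58802694 0.16573798 0.23692852]
seat True [0.58831792 0.1656402  0.20533798] [-0.25779849  0.09738464  3.85010327] 14.875
```

```bash
python3 - <<'E'
from h import *
open_gripper();hold(.3);move_l([0.5885,0.1657,0.33],speed=.15);hold(.3)
print(current_wrist_force(),current_time())
im,p=wshot("w5");a=capture("scene")
A=cv2.resize(a[150:280,150:280],(520,520),interpolation=2)[:,:,::-1]
B=cv2.resize(im[60:260,150:400,::-1],None,fx=2,fy=2)[:, :]
o=np.zeros((520,780,3),np.uint8);o[:,:390]=cv2.resize(A,(390,520));o[:312,390:]=cv2.resize(B,(390,312));cv2.imwrite("pics/c5.png",o)
E
```

```text
[-0.39300979  1.0156778  -0.27965843] 17.6833
```

View pics/c5.png

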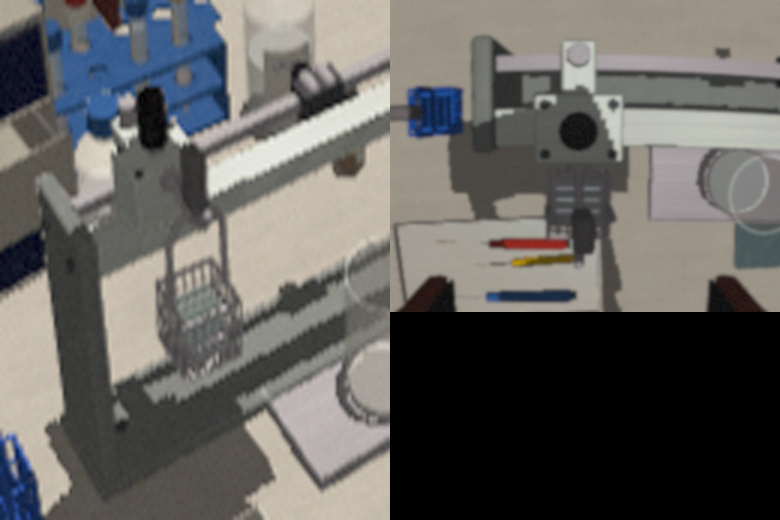

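The basket hangs upright on the hook at (200,310) with the tab free. In the wrist inset the knob top is at (577,130), which is wrist pixel (270,143). Next I'll grip the knob.

```bash
python3 - <<'E'
from h import *
k=atz("wrist",(269.9,143.3),.24,pose_of("w5"));print(k)
k=.5*(k[:2]+[.6440,.1642])
movep([k[0],k[1],.30],[np.pi,0,-.04]);move_l([k[0],k[1],.213],speed=.08,force_limit=8)
grasp(25);hold(.2);g=np.array(current_tcp_pos());print(g,current_finger_gap(),current_wrist_force(),current_time())
t=np.array([.04,1,0]);t/=np.linalg.norm(t)
# stop 22 mm before notch; plunger=knob+42mm*x
pl=g+.042*np.array([1,-.04,0]);s=(pl-[.6784,.0071,0])@t;print("to go",s)
print(move_l(g-t*(s-.022),speed=.06,force_limit=9),current_tcp_pos(),current_wrist_force(),current_time())
hold(.2);im,p=wshot("w6");u=proj("wrist",(.6784,.0071,.168),p).astype(int);print(u,p,proj("wrist",p[0]+[.042,-.0017,-.04],p))
x0,y0=u[0]-90,max(u[1]-70,0);print(x0,y0)
cv2.imwrite("pics/c6.png",cv2.resize(im[y0:y0+140,x0:x0+180,::-1],None,fx=4,fy=4,interpolation=2))
E
```

```text
[0.64399378 0.16469649 0.24      ]
[0.64400397 0.16444594 0.21299701] 0.019440747250710672 [-0.51643815  0.18427578  0.50262739] 20.6417
to go 0.1558454718963387
False [0.63861073 0.03070883 0.21299978] [-1.10385643  0.55692846 -0.30319784] 23.025
[305 169] (array([0.63862782, 0.03073284, 0.212998  ]), array([ 3.14146606e+00,  3.70775019e-05, -3.98018628e-02])) [271.5032831  168.45827535]
215 99
```

View pics/c6.png

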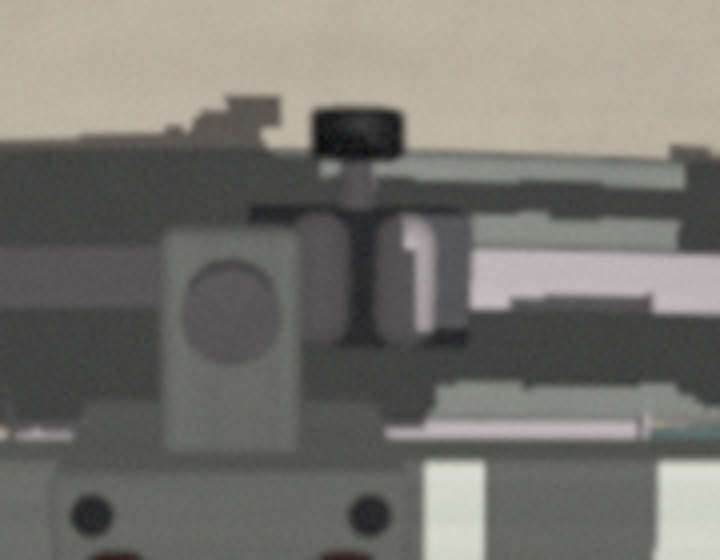

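The ridges show at crop (322,280) and (405,280), so the notch is at wrist pixel (305.7,169). The plunger is at (272.8,176), which agrees with the prediction. I'll push in slowly.

```bash
python3 - <<'E'
from h import *
p=pose_of("w6");n=atz("wrist",(305.6,169),.169,p);g=p[0]
t=np.array([.04,1,0]);t/=np.linalg.norm(t);pl=g+.042*np.array([1,-.04,0]);s=(pl-n)@t;print(n,"to go",s)
cur=np.array(current_tcp_pos())
for k in (s-.010,s-.004,s):
    print(k,move_l(g-t*k,speed=.03,force_limit=25),np.round(current_tcp_pos(),4),np.round(current_wrist_force(),2))
hold(.4);print(np.round(current_tcp_pos(),4),np.round(current_wrist_force(),2),current_finger_gap(),current_time())
im,p=wshot("w7");u=proj("wrist",n,p);print(u,proj("wrist",p[0]+[.042,-.0017,-.04],p))
x0,y0=int(u[0])-90,max(int(u[1])-70,0);print(x0,y0)
a=capture("scene");A=cv2.resize(a[150:280,200:330],(440,440),interpolation=2)[:,:,::-1]
o=np.zeros((720,760,3),np.uint8)[:440];o[:,:440]=A;o[:249,440:]=cv2.resize(im[y0:y0+140,x0:x0+180,::-1],(320,249),interpolation=2);cv2.imwrite("pics/c7.png",o)
E
```

```text
[0.67904081 0.00732109 0.169     ] to go 0.02177781555421299
0.01177781555421299 False [0.6383 0.0225 0.213 ] [-0.07 17.08 -1.19]
0.01777781555421299 False [0.6378 0.0111 0.2129] [-0.78 -6.91  0.36]
0.02177781555421299 False [0.6377 0.0092 0.213 ] [-0.56  3.71 -1.58]
[0.6377 0.0092 0.213 ] [-0.8   5.93 -0.7 ] 0.019466583668631254 24.85
[271.82970051 168.82269751] [271.51984244 168.45775105]
181 98
```

View pics/c7.png

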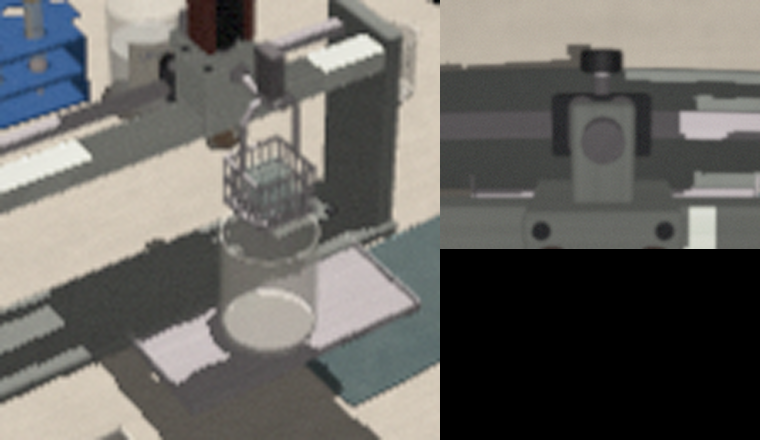

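The plunger is centred on the block (inset 603,140), and the basket hangs on the hook above the jar at (270,175). The forces changed from -7 N to +6 N across the notch, which puts me about 0.7 mm past its middle. I'll relax by 1 mm and hand in.

```bash
python3 - <<'E'
from h import *
p=pose_of("w6")[0];t=np.array([.04,1,0]);t/=np.linalg.norm(t)
move_l(p-t*.0208,speed=.01,force_limit=12);hold(1)
print(current_tcp_pos(),current_wrist_force(),current_grasp_force(),current_time())
print(sign_off())
E
```

```text
[0.63777692 0.00978214 0.21297884] [-0.82549739 -2.11049292 -0.84141046] 24.999771416187286 26.2
the job is handed in; nothing more can be done
None
```

I handed the job in at 26.2 s of the 54 s allowed: the basket hangs on the carriage's hook above the drip jar, and the arm is still gripping the knob with the carriage in the notch. The pictures and forces agree, but `sign_off()` returned no verdict.

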